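# Lock the edging roll on its holder with the R-clip

### The arm

A 7-joint arm with a two-finger parallel gripper is mounted at the origin on the work surface; the furniture and walls round the work are solid. World frame = base frame: x ahead of the robot, y to its left, z up, the work surface at z = 0. Lengths are in mm, angles in rad, forces in N, time in s.
With the tool pointing down it reaches from about 400 to 875 mm from the base axis. Payload 4.4 kg.
Tool frame: the origin (TCP) lies at the very end of the fingers, on their centre line; the grasp point (between the pads) lies 19 mm behind it (ctrl.grasp_offset is the distance from the TCP to the grasp point, in mm); z points along the fingers, y is the line along which they close (so a half turn about z gives the same grasp; the last joint's range is limited). The gripper opens to 85 mm and grips with 20 to 120 N. Pads are 22 mm wide; open, the fingers measure 114 mm over their backs; the gripper's body (76 mm by 85 mm) begins 54 mm behind the grasp point. The pads swing forward as they close: fully open they stand 13 mm farther back than shut.
Start: joints at [1.096, 0.628, 0.038, 1.517, -0.027, 0.996, -0.02], TCP at [258.409, -596.442, 231.313] pointing down, gripper open.
Joint ranges: [-3.06, 3.06], [-0.37, 2.12], [-1.25, 1.32], [0.18, 2.47], [-1.1, 4.24], [0.23, 1.98], [-2.94, 2.94]. Speed limits (rad/s): [2.57, 2.57, 3.14, 3.14, 3.14, 3.14, 3.14].

### API

Orientations are given as [roll, pitch, yaw] about the fixed x, y, z axes, in that order (R = Rz(yaw) Ry(pitch) Rx(roll)).
In Python, from cell import status, cams, ctrl gives the robot as it stands.
- The arm moves only by the tool move_arm, never from a script. Its argument "plan" is a list of rows, each a list of 3 entries, a list of its own where there are three numbers: the shift along the world's x, y, z in mm, then the turn, a rotation vector about the world's x, y, z in degrees, then the opening, from 0 (shut) to 1 (fully open). In form: [[[x, y, z], [wx, wy, wz], gripper], ...]. A call has 1 to 10 rows; each row shifts and turns the commanded pose from where the row before left it; what a row does not reach is not made up. A row lasts 1/8 s, in which the tool goes at most 62.5 mm and 10.7 degrees, less where a joint would pass 70% of its speed; a pose out of reach is approached as far as the arm can. A call with a gripper value outside its range is refused whole. The fingers move at their own pace and stop on an object; the grip force is fixed at half the most. Time passes only in rows, so rows that do not move let the fingers close. It gives the time, the measured TCP pose, the force, the opening and the grip force at its end, in the units of the state.
- status.read_state(): the state, without advancing time (a new reading comes with each control period).
- cams.get_image(name): name is "scene" or "top" or "wrist"; returns the picture (384x512x3 uint8, blue, green, red); there is no depth.
- cams.camera_params(name): a dict with "K" (3x3 intrinsics, pixels), "k1" (the pictures are not rectified: a ray, as slopes to the right and down, at radius r is drawn at 1 + k1 r^2 times it, then the intrinsics apply), "pose" (4x4, takes a point from camera to world coordinates); the wrist camera has in their place "tool_from_camera" (4x4, takes a point from camera to tool coordinates, whose origin is the TCP and whose axes are the flange's). Camera axes: x right, y down, z forward; pixel columns grow to the right and rows downward; lengths in mm; the calibration is good to about 2 mm. A picture is of the moment at which its call begins: read the wrist's pose just before it. camera_params takes no time and is no camera call.
- ctrl.finish_job(): hands the job in; it is judged then, once.
The state is a dict: "clock": time; "qpos": joint angles; "qd": joint speeds; "tau": joint torques, N m; "eef_pos": TCP position; "tool_rot": TCP orientation; "force": force on the tool from outside, world axes, zero at the start; "torque": the same for the moment, N m; "width": finger opening in mm; "gripper_force": force on a finger pad.
Only numpy, scipy, OpenCV 4.12 (cv2) and the standard library are available. Lean on these libraries where they do the work, as an engineer would, in place of code of your own. Each camera call takes 0.05 s, during which the arm holds its last target. There are 200 camera calls.

### The job

The edging roll is on the holder's axle, but the orange keeper flange has slid out over the axle's cross-hole. Push the keeper fully home against the roll, then take the R-clip from the pin block, find the cross-hole with its straight leg (the axle turns a little in its bearing, so bring the hole upright) and push the clip down until the bent leg rides over the axle and springs shut round its underside. Feel your way gently: do not force or knock the clip or the keeper (push with no more than about 15 N), do not disturb the other things on the bench, and leave the clip fully home.

Things in the scene. Friction and masses are not known exactly. Their poses are not given: they have to be found in the camera images.
- holder: Grey steel roll holder, fixed. Origin on the bench straight below the cross-hole, z up, x along its level 26 mm steel axle from the free end (x = -20 mm) towards the upright plate (x = 74 mm). The edging roll, 120 mm in diameter, is on the axle at x = 46 to 68 mm, its top 140 mm up. Base plate 150 x 110 x 8 mm. Axle and roll turn together in the bearing, braked by about 0.04 N m.
- axle_centre (a point): Point on the axle's centre line, 80 mm above the bench, where the cross-hole crosses it; axes as the holder's. The hole is round, 8 mm wide, unchamfered, right through the 26 mm axle. As the axle turns freely, the hole leans by an unmeasured angle of up to 0.55 rad to either side: its upper mouth is up to 7 mm off to the side (holder's y). A leg a few mm in the mouth can turn it upright.
- keeper (a joint): Slide of the orange keeper flange along the axle, m: 0 = home against the roll (a hard stop), growing towards the free end; starts 13 to 26 mm out, hiding the cross-hole; 2 to 3 N of friction. Disc 76 mm in diameter, 8 mm thick, in front of it a boss 35 mm in diameter, 30 mm long. At home the disc's front is at x = 38 mm, the boss's front end at x = 8 mm in the holder's frame.
- keeper_face (a point): Point to push on: on the front of the keeper's disc, 29 mm above the axle's centre line, midway between boss and rim. It moves with the keeper; push along the holder's x.
- pin_block: Hardwood block 40 (x) by 130 (y) by 36 mm high, fixed, origin under its centre. The clip stands in its hole at x = -11.5, y = -30 mm (7.4 mm in diameter, 30 mm deep), the bent leg hanging outside on the -x side. A spare headed pin stands at x = 4, y = 48 mm, its top 44 mm above the bench.
- clip: Steel R-clip of 6 mm wire, about 70 g, parked upright with 1 mm of play, coil centre 77 mm above the bench. Origin at the centre of its coil: 24 mm in diameter in the xz plane, 12 mm thick along y, flat faces to grip along y. Home on the axle: y along the axle, either way round, origin 20 to 24 mm above the crown (33 to 37 mm above and 9 to 13 mm beside the axle's centre).
- leg_tip (a point): Tip of the clip's straight leg, cut off square. The leg (6 mm round) runs down from the coil along the clip's -z at x = -9, y = 0 mm, to this tip at z = -71 mm; so it is to the -x side of the coil's centre. Home, the tip is about 21 mm below the axle's underside. Touch down slowly, at 15 mm/s or less: a faster knock of steel on steel is too hard.
- clip_tail (a joint): Angle of the clip's sprung bent leg, rad: 0 at rest, growing as it opens; 5.5 N m/rad. On the clip's +x side, throat (wire centre) at x = 2, z = -49 mm, flared tip at x = 12, z = -60 mm. It meets the axle some 20 mm above home and opens to about 0.08, the push rising by 3 to 12 N; some 8 mm above home it snaps and draws the clip down; at home its shoulder meets the axle and the push rises.
- glue_bottle: White glue bottle with an orange nozzle, 58 mm in diameter, 166 mm high, standing; origin under its centre. Leave it alone.
- driver: Blue-handled screwdriver, 179 mm long, lying; origin under its centre. Leave it alone.
- tape_measure: Yellow tape measure, 37 by 70 by 64 mm; origin under its centre. Leave it alone.
- try_square: Try square with a wooden stock, 120 by 177 by 16 mm, lying; origin under its centre. Leave it alone.

How it is judged:
By the outcome, as a careful person would: the job done as asked, in the order asked, and still so for the second after the job is handed in, with the robot touching nothing.
It also fails if it takes over 72 s, if anything falls off the work surface, if the arm or the gripper's body presses on something with over 40 N, if the wrist force passes 120 N, or if a joint passes its speed limit or range.

## Working session

There is one attempt and no reset: what is moved stays moved. The work goes in short steps, Python scripts to look and compute and a tool call to move; the robot and the scene stay as the last step left them, time stands still between calls to the robot, and variables do not carry over. Pictures are saved under pics/ and viewed, at most 10 in all, crops included, and the job is handed in when it is done.

Besides the shell and the picture viewer there is one more tool, called after "Call:" as a command line: name --argument value ..., lists and objects as JSON in quotes. move_arm: Moves the arm, as the interface text tells. Its arguments: {"type":"object","properties":{"plan":{"type":"array","items":{"type":"array"}}},"required":["plan"]}

```bash
mkdir -p pics; ls
cat > h.py <<'E'
import numpy as np, cv2
from cell import status, cams, ctrl
np.set_printoptions(precision=4,suppress=True)
def ray(name,uv,st=None):
    p=cams.camera_params(name);K=np.array(p["K"])
    d=np.array([(uv[0]-K[0,2])/K[0,0],(uv[1]-K[1,2])/K[1,1]]);u=d.copy()
    for _ in range(20): u=d/(1+p["k1"]*(u@u))
    if "pose" in p: T=np.array(p["pose"])
    else:
        from scipy.spatial.transform import Rotation as R
        st=st or status.read_state();W=np.eye(4);W[:3,:3]=R.from_euler('xyz',st["tool_rot"]).as_matrix();W[:3,3]=st["eef_pos"]
        T=W@np.array(p["tool_from_camera"])
    return T[:3,3],T[:3,:3]@np.r_[u,1]
def onz(name,uv,z,st=None):
    o,d=ray(name,uv,st);return o+d*(z-o[2])/d[2]
def cross(r1,r2):
    (a,d),(b,e)=r1,r2
    s=np.linalg.lstsq(np.c_[d,-e],b-a,rcond=None)[0]
    return (a+d*s[0]+b+e*s[1])/2,np.linalg.norm(a+d*s[0]-b-e*s[1])
def proj(name,X,st=None):
    p=cams.camera_params(name);K=np.array(p["K"])
    if "pose" in p:T=np.array(p["pose"])
    else:
        from scipy.spatial.transform import Rotation as R
        st=st or status.read_state();W=np.eye(4);W[:3,:3]=R.from_euler('xyz',st["tool_rot"]).as_matrix();W[:3,3]=st["eef_pos"]
        T=W@np.array(p["tool_from_camera"])
    c=T[:3,:3].T@(np.asarray(X,float)-T[:3,3]);u=c[:2]/c[2];u=u*(1+p["k1"]*(u@u))
    return K[:2,:2]@u+K[:2,2]
def snap(name,f=None):
    im=cams.get_image(name)
    if f: cv2.imwrite("pics/"+f,im)
    return im
E
python3 - <<'E'
from h import *
a=snap("scene","s0.png");b=snap("top","t0.png")
s=status.read_state()
print(s)
for n in("scene","top","wrist"):print(n,cams.camera_params(n))
E
```

```text
pics
{'clock': 0.1, 'qpos': array([ 1.0962,  0.6293,  0.0385,  1.5183, -0.027 ,  0.9963, -0.02  ]), 'qd': array([-0.0006, -0.001 ,  0.    , -0.0026,  0.0002, -0.0014, -0.0004]), 'tau': array([  0.0049, -56.4524,   1.2305, -19.3974,   0.0111,   0.0054,
         0.    ]), 'eef_pos': array([ 258.1709, -595.9314,  230.4842]), 'tool_rot': array([-3.1399,  0.    ,  0.4087]), 'force': array([-0.8829, -0.4766, -0.9265]), 'torque': array([-0.078 , -0.0062, -0.0191]), 'gripper_force': 0.0, 'width': 85.46002210324217}
scene {'K': array([[392.4797,   0.    , 250.5013],
       [  0.    , 392.4797, 196.8489],
       [  0.    ,   0.    ,   1.    ]]), 'k1': -0.12120384572255098, 'pose': array([[ -0.7943,  -0.3686,   0.4829,  26.0124],
       [ -0.6072,   0.5051,  -0.6133, 610.8344],
       [ -0.0179,  -0.7804,  -0.625 , 700.1414],
       [  0.    ,   0.    ,   0.    ,   1.    ]])}
top {'K': array([[451.2567,   0.    , 258.0877],
       [  0.    , 451.2567, 186.0103],
       [  0.    ,   0.    ,   1.    ]]), 'k1': 0.04974629916958991, 'pose': array([[   0.0175,   -0.9767,    0.2138,  246.1312],
       [  -0.9998,   -0.0187,   -0.0038,   26.6608],
       [   0.0077,   -0.2137,   -0.9769, 1267.466 ],
       [   0.    ,    0.    ,    0.    ,    1.    ]])}
wrist {'K': array([[301.803 ,   0.    , 252.8958],
       [  0.    , 301.803 , 186.9506],
       [  0.    ,   0.    ,   1.    ]]), 'k1': -0.05022648048073968, 'tool_from_camera': array([[  -0.0003,   -0.9464,   -0.3229,   82.1003],
       [   1.    ,   -0.0001,   -0.0008,    0.2129],
       [   0.0007,   -0.3229,    0.9464, -141.9327],
       [   0.    ,    0.    ,    0.    ,    1.    ]])}
```

View pics/s0.png

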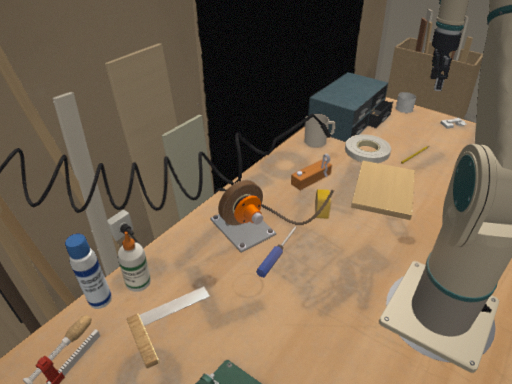

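View pics/t0.png

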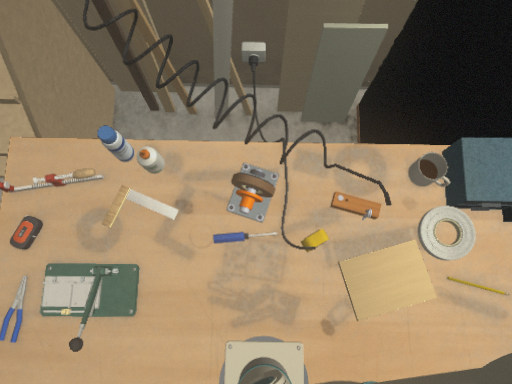

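The scene picture shows the holder at about (243,212), with the pin block at (312,173). In the top view the holder is at (252,192) and the block at (356,205). Next I'll enlarge both.

Run:
```python
from h import *
a=cv2.imread("pics/s0.png");b=cv2.imread("pics/t0.png")
def c(im,x,y):return cv2.resize(im[y:y+60,x:x+80],None,fx=5,fy=5,interpolation=cv2.INTER_CUBIC)
o=np.vstack([np.hstack([c(b,215,162),c(b,318,178)]),np.hstack([c(a,205,175),c(a,275,145)])])
cv2.imwrite("pics/z0.png",o)
```

```text
(no output)
```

View pics/z0.png

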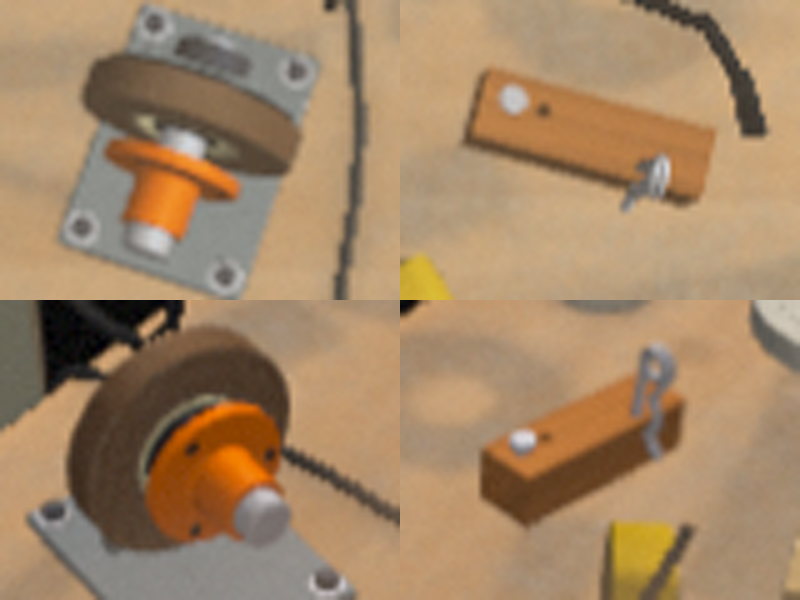

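The holder's bolts are at crop (154,22), (296,70), (80,228) and (225,275). Its axle end is near (150,243). The block's top corners are near (488,70), (715,128), (695,195) and (468,140), and the clip stands at its right end. I'll work out rough poses from these.

```bash
cat >> h.py <<'E'
def tz(u,v,ox,oy):return np.array([(u+.5)/5-.5+ox,(v+.5)/5-.5+oy])
E
python3 - <<'E'
from h import *
H=[onz("top",tz(u,v,215,162),10)[:2] for u,v in[(154,22),(296,70),(80,228),(225,275)]]
print("bolts",H); x=(H[0]+H[1]-H[2]-H[3])/2; print("xlen",np.linalg.norm(x),"yaw",np.arctan2(x[1],x[0]),"centre",sum(H)/4)
y=(H[0]+H[2]-H[1]-H[3])/2;print(np.linalg.norm(y),np.arctan2(-y[0],y[1]))
print("face", onz("top",tz(150,243,215,162),80), cross(ray("top",tz(150,243,215,162)),ray("scene",tz(265,516-300,205,175))))
B=[onz("top",tz(u-400,v,318,178),36)[:2] for u,v in[(488,70),(715,128),(695,195),(468,140)]]
print("blk",B,sum(B)/4);y=(B[0]+B[3]-B[1]-B[2])/2;print(np.linalg.norm(y),"yaw",np.arctan2(-y[0],y[1]))
print("pin",onz("top",tz(514-400,99,318,178),44),"coil",cross(ray("top",tz(658-400,172,318,178)),ray("scene",tz(656-400,370-300,275,145))))
E
```

```text
bolts [array([579.6293,  59.3485]), array([552.7722, -22.7256]), array([458.682,  98.264]), array([433.4506,  16.0045])]
xlen 126.25173742512372 yaw -0.31256765911949336 centre [506.1335  37.7228]
86.19562943626319 -0.3069508050782564
face [439.4557  56.8021  80.    ] (array([440.2336,  57.3913,  82.6512]), np.float64(2.71996975859335))
blk [array([ 503.8402, -193.1691]), array([ 473.4857, -317.7993]), array([ 435.8489, -305.2968]), array([ 464.0601, -181.3474])] [ 469.3087 -249.4031]
127.69278220032457 yaw -0.23138218913794678
pin [ 486.0939 -205.7485   44.    ] coil (array([ 442.179 , -276.3584,   72.2716]), np.float64(0.21063051315976156))
```

Holder origin is about (458,51) with yaw −0.31. The clip coil is about (442,−275), and the block yaw is −0.23. The axle end, the coil height and the sizes all agree with what was given. I'll move above the clip for a close wrist view.

Call:
move_arm --plan '[[[23,40,0],[0,0,-4.6],0.6],[[23,40,0],[0,0,-4.6],0.6],[[23,40,0],[0,0,-4.6],0.6],[[23,40,0],[0,0,-4.6],0.6],[[23,40,0],[0,0,-4.6],0.6],[[23,40,0],[0,0,-4.6],0.6],[[23,40,0],[0,0,-4.6],0.6],[[23,40,0],[0,0,-4.6],0.6],[[0,0,0],[0,0,0],0.6],[[0,0,0],[0,0,0],0.6]]'

```text
clock: 1.35
eef_pos: [442.0, -276.8, 231.1]
tool_rot: [3.141, 0.001, -0.233]
force: [0.4, -0.3, -0.6]
width: 51.6
gripper_force: 0.0
```

Run:
```python
from h import *
s=status.read_state();print(s["clock"],s["eef_pos"],s["tool_rot"],s["width"],s["qpos"],s["force"])
snap("wrist","w1.png")
print(proj("wrist",[442.3,-275,77],s))
```

```text
1.35 [ 442.0019 -276.7968  231.1442] [ 3.141   0.0006 -0.233 ] 51.61876227953551 [ 0.3608  0.4522  0.2074  1.8775 -0.1218  0.8245 -1.173 ] [ 0.3573 -0.271  -0.5707]
[250.3738 169.5884]
```

View pics/w1.png

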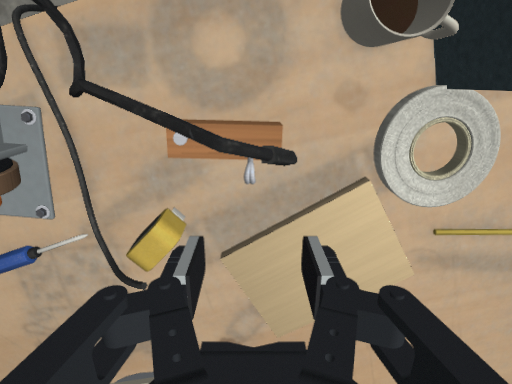

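The wrist view shows the clip's coil at (250,168), just where predicted, with the block's top at x 167–282 and y 121–158. A cable passes above the block and ends at (293,157), and its height needs checking.

Run:
```python
from h import *
s=status.read_state()
for sc in [(330,117),(332,122),(328,113)]: print(cross(ray("top",(388,203)),ray("scene",sc)))
print("tw",cross(ray("top",(388,203)),ray("wrist",(293,157),s)))
print("bend tw",cross(ray("top",(327,165)),ray("wrist",(77,90),s)))
im=cv2.imread("pics/w1.png")
hsv=cv2.cvtColor(im,cv2.COLOR_BGR2HSV)
m=cv2.inRange(hsv,(5,130,60),(16,255,230));m[:110]=0;m[200:]=0;m[:,:160]=0;m[:,300:]=0
ys,xs=np.nonzero(m);print(xs.min(),xs.max(),ys.min(),ys.max())
for u in(175,185,255,270,278):
    c=np.nonzero(m[:,u])[0];print(u,c.min(),c.max(),onz("wrist",(u,c.min()),36,s)[:2],onz("wrist",(u,c.max()),36,s)[:2])
for v in (126,135,150):
    c=np.nonzero(m[v])[0];print(v,c.min(),c.max(),onz("wrist",(c.min(),v),36,s)[:2],onz("wrist",(c.max(),v),36,s)[:2])
o=cv2.resize(im[110:200,190:310],None,fx=6,fy=6,interpolation=cv2.INTER_CUBIC);cv2.imwrite("pics/w1z.png",o)
b=cv2.imread("pics/s0.png")
```

```text
(array([ 446.4888, -288.5377,  200.0732]), np.float64(5.319811294937758))
(array([ 446.1474, -295.2064,  182.591 ]), np.float64(2.4287463233757935))
(array([ 447.2294, -283.0737,  213.6745]), np.float64(12.43889774256531))
tw (array([ 457.5546, -314.8167,  122.171 ]), np.float64(4.628019967154609))
bend tw (array([ 554.159 , -157.9428,  122.6921]), np.float64(4.7474671725446544))
166 281 120 158
175 145 156 [ 478.8532 -196.6116] [ 466.7201 -192.6521]
185 144 156 [ 477.2576 -208.0049] [ 464.011  -203.8336]
255 122 144 [ 482.5558 -290.5037] [ 458.7214 -284.8525]
270 122 144 [ 478.7164 -306.5855] [ 454.7908 -301.2956]
278 123 146 [ 475.607  -314.9419] [ 450.4658 -309.5979]
126 199 281 [ 492.8518 -229.1854] [ 471.6236 -317.4909]
135 167 281 [ 491.796  -191.3595] [ 461.8567 -315.4446]
150 168 214 [ 475.2666 -187.0324] [ 462.9093 -238.0354]
```

View pics/w1z.png

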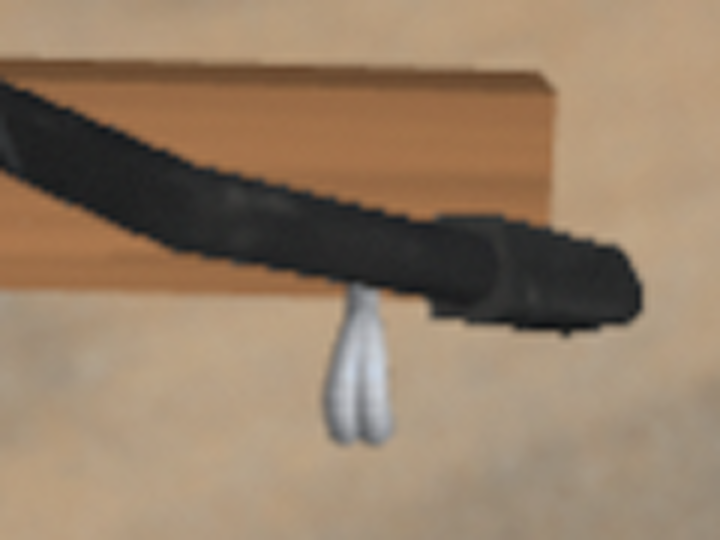

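The zoom shows the coil edge-on at crop (360,380), with two wire turns visible. The cable end, at crop (630,290), hides the straight leg. I'll locate the cable from all three views.

Run:
```python
from h import *
s=status.read_state()
print(s["clock"],proj("scene",[458,-315,122]),proj("scene",[554,-158,122]))
a=snap("scene");b=snap("top");w=snap("wrist")
def c(im,x,y,W,H,f):return cv2.resize(im[y:y+H,x:x+W],None,fx=f,fy=f,interpolation=cv2.INTER_CUBIC)
o=np.hstack([c(a,230,100,133,150,3),c(b,270,110,133,150,3)])
cv2.imwrite("pics/c1.png",o); print(abs(w.astype(int)-cv2.imread("pics/w1.png")).max())
```

```text
1.4 [329.01   136.7269] [271.3093 149.4184]
170
```

View pics/c1.png

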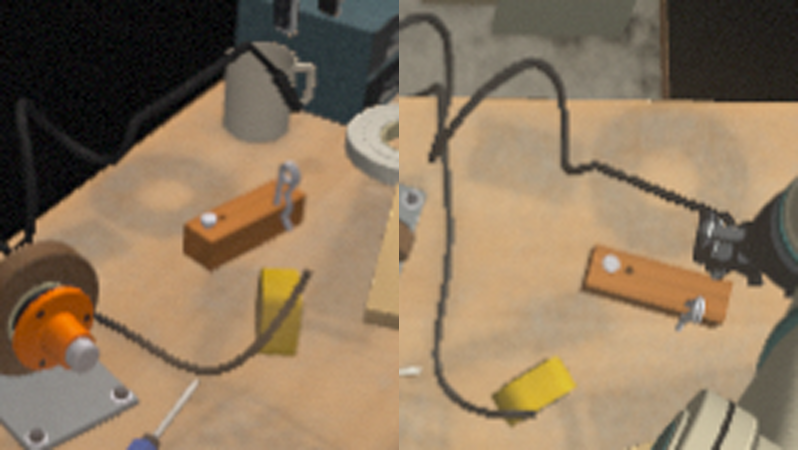

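The clip-side cable end is confirmed by all three views at about (458,−315,122), so I'll grasp tilted away from it. Next I'll locate the second cable, beside the holder, using its end at scene (332,191) and top (315,248).

Run:
```python
from h import *
s=status.read_state()
print("end",cross(ray("scene",(331.7,190.7)),ray("top",(315.3,247.7))),cross(ray("wrist",(145,286),s),ray("top",(315.3,247.7))))
T=[tz(0,0,0,0)]
# centre points of the cable in top view and epipolar match against the scene polyline
top=[(285,165),(285.5,180),(285.5,195),(285,210),(283.5,222),(286,236),(293,243),(303,247)]
sc=np.array([(262.5,205),(268,208.5),(275,213),(282,218),(290,222),(300,224),(310,221),(318,215),(324,207),(328.5,199),(332,190.7)])
for t in top:
    best=None
    for i in range(len(sc)-1):
        for f in np.linspace(0,1,11):
            X,e=cross(ray("top",t),ray("scene",sc[i]*(1-f)+sc[i+1]*f))
            if best is None or e<best[1]:best=(X,e)
    print(t,*best)
```

```text
end (array([ 344.3092, -128.3288,   91.041 ]), np.float64(2.90728412276349)) (array([ 342.4581, -129.2345,   91.706 ]), np.float64(1.2669818793288619))
(285, 165) [559.1555 -69.54   -10.0551] 66.24199555866214
(285.5, 180) [530.6629 -62.762    0.5899] 26.241876971328043
(285.5, 195) [497.1499 -56.5334   8.6463] 0.38400315135191154
(285, 210) [454.9111 -56.0931   0.0733] 0.6400464290657816
(283.5, 222) [420.3137 -51.9308   1.3947] 0.7071133402975542
(286, 236) [379.6026 -58.2413  14.4103] 0.6922244389027314
(293, 243) [359.3399 -76.2263  30.6861] 0.2969442581114539
(303, 247) [ 346.6134 -100.2564   60.732 ] 0.10515739576341769
```

The second cable lies low beside the holder, at z under 10 mm and y about −56, so it's clear. Moving to the holder.

Call:
move_arm --plan '[[[-0.8,37.2,0],[0,0,9.5],0.0],[[-0.8,37.2,0],[0,0,9.5],0.0],[[-0.8,37.2,0],[0,0,9.5],0.0],[[-0.8,37.2,0],[0,0,9.5],0.0],[[-0.8,37.2,0],[0,0,9.5],0.0],[[-0.8,37.2,0],[0,0,9.5],0.0],[[-0.8,37.2,0],[0,0,9.5],0.0],[[-0.8,37.2,0],[0,0,9.5],0.0],[[-0.8,37.2,0],[0,0,9.5],0.0],[[0,0,0],[0,0,0],0.0]]'

```text
clock: 2.8
eef_pos: [435.4, 60.3, 231.5]
tool_rot: [3.141, -0.002, 1.263]
force: [0.2, -1.0, -0.1]
width: 0.2
gripper_force: 0.0
```

Run:
```python
from h import *
s=status.read_state();print(s["clock"],s["eef_pos"],s["tool_rot"],s["width"],s["qpos"],s["force"])
im=snap("wrist","w2.png");cv2.imwrite("pics/w2b.png",cv2.resize(im,(768,576),interpolation=cv2.INTER_CUBIC))
print(proj("wrist",[439.5,57,80],s),proj("wrist",[458.5,50.8,80],s))
```

```text
2.8 [435.3577  60.3489 231.5008] [ 3.1414 -0.0016  1.2628] 0.20556122295016035 [-0.0121  0.3392 -0.2472  2.0698  0.1186  0.7446 -0.6411] [ 0.1968 -1.0192 -0.0875]
[258.6416 172.5113] [278.4062 172.6569]
```

View pics/w2b.png

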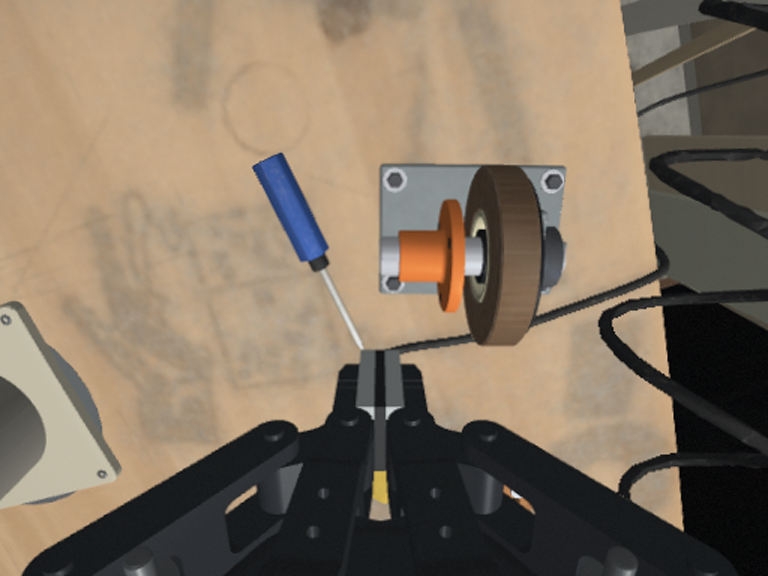

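The wrist view (at 1.5×) shows the axle level in the picture, its end at (382,256), the boss spanning x 398–440 and the disc at (452,256). I'll fit the axle's line from the colour mask.

Run:
```python
from h import *
s=status.read_state()
im=cv2.imread("pics/w2.png");hsv=cv2.cvtColor(im,cv2.COLOR_BGR2HSV)
m=cv2.inRange(hsv,(5,170,80),(16,255,255));m[:120]=0;m[215:]=0;m[:,:255]=0;m[:,312:]=0
yc=[]
for u in range(262,318,3):
    r=np.nonzero(m[:,u])[0]
    if len(r):print(u,r.min(),r.max(),end=' | ')
    if len(r) and 266<=u<=288:yc.append((u,(r.min()+r.max())/2))
print()
p=np.polyfit(*np.array(yc).T,1);print(p)
A=[onz("wrist",(u,np.polyval(p,u)),80,s) for u in(254.7,266,290)];print(A,np.arctan2(A[2][1]-A[0][1],A[2][0]-A[0][0]))
g=im[:,:,:].mean(2);print(np.round(g[165:178:3,248:266]).astype(int))
bl=[onz("wrist",(u/1.5,v/1.5),12,s)[:2] for u,v in[(395,180),(553,181),(393,285)]];print(bl,np.arctan2(*(bl[1]-bl[0])[::-1]),np.linalg.norm(bl[1]-bl[0]))
# boss radius check
print(onz("wrist",(275,154),80,s),onz("wrist",(275,187),80,s))
print("disc front", [onz("wrist",(u,171),z,s) for u,z in((291,118),(265,80))])
```

```text
268 154 186 | 271 154 186 | 274 154 186 | 277 154 186 | 280 154 186 | 283 154 186 | 286 154 186 | 289 154 186 | 292 154 190 | 295 137 205 | 298 134 207 | 301 134 207 | 304 134 205 | 307 142 188 | 
[ -0. 170.]
[array([436.3826,  58.5304,  80.    ]), array([447.217 ,  55.0364,  80.    ]), array([470.2504,  47.617 ,  80.    ])] -0.3117286927155118
[[171 172 171 171 152 122 126 140 142 144 143 143 143 142 142 143 142 142]
 [169 170 170 169 153 126 141 163 168 169 169 169 168 168 168 168 168 169]
 [166 166 166 167 155 132 157 185 193 192 192 193 192 192 192 193 193 192]
 [170 168 168 169 159 140 178 201 201 200 200 200 201 201 201 201 201 189]
 [170 170 170 170 161 145 186 210 211 211 211 211 211 212 212 211 212 189]]
[array([459.2479,  95.4725]), array([578.2671,  56.8421]), array([431.6632,  12.5106])] -0.3138454729939419 125.13141918578587
[460.5408  68.0072  80.    ] [450.6911  34.9077  80.    ]
disc front [array([469.5254,  58.0156, 118.    ]), array([445.9493,  54.3465,  80.    ])]
```

The holder yaw is −0.312, the axle line passes (447,55), and the keeper is about 16 mm out (disc front about x 22). I'll go down with the shut fingers leaning slightly back, then approach the disc.

Call:
move_arm --plan '[[[-0.2,-0.7,-41.5],[-0.8,-2.5,0],0.0],[[-0.2,-0.7,-41.5],[-0.8,-2.5,0],0.0],[[0,0,-30],[-0.8,-2.5,0],0.0],[[0,0,-11.5],[0,0,0],0.0],[[0,0,0],[0,0,0],0.0],[[11.4,-3.7,0],[0,0,0],0.0],[[11.4,-3.7,0],[0,0,0],0.0],[[0,0,0],[0,0,0],0.0],[[0,0,0],[0,0,0],0.0]]'

```text
clock: 3.98
eef_pos: [457.6, 49.3, 107.0]
tool_rot: [3.004, -0.0, 1.258]
force: [0.6, -0.4, -0.4]
width: -0.1
gripper_force: 0.0
```

Call:
move_arm --plan '[[[1.9,-0.6,0],[0,0,0],0.0],[[1.9,-0.6,0],[0,0,0],0.0],[[1.9,-0.6,0],[0,0,0],0.0],[[1.9,-0.6,0],[0,0,0],0.0],[[1.9,-0.6,0],[0,0,0],0.0],[[1.9,-0.6,0],[0,0,0],0.0]]'

```text
clock: 4.72
eef_pos: [468.6, 46.1, 106.7]
tool_rot: [3.005, -0.0, 1.259]
force: [-3.0, 1.1, 0.5]
width: -0.2
gripper_force: 1.4
```

Call:
move_arm --plan '[[[1.9,-0.6,0],[0,0,0],0.0],[[1.9,-0.6,0],[0,0,0],0.0],[[1.9,-0.6,0],[0,0,0],0.0],[[1.9,-0.6,0],[0,0,0],0.0]]'

```text
clock: 5.22
eef_pos: [476.6, 43.5, 106.8]
tool_rot: [3.004, -0.0, 1.259]
force: [-1.8, 1.8, -0.3]
width: 0.0
gripper_force: 1.3
```

Call:
move_arm --plan '[[[1.4,-0.5,0],[0,0,0],0.0],[[1.4,-0.5,0],[0,0,0],0.0]]'

```text
clock: 5.48
eef_pos: [479.0, 42.7, 106.7]
tool_rot: [3.005, -0.0, 1.259]
force: [-4.7, 3.0, 2.0]
width: -0.2
gripper_force: 3.2
```

Call:
move_arm --plan '[[[1.0,-0.3,0],[0,0,0],0.0]]'

```text
clock: 5.6
eef_pos: [479.0, 42.5, 106.6]
tool_rot: [3.006, 0.001, 1.259]
force: [-7.4, 3.8, 3.3]
width: -0.1
gripper_force: 4.4
```

Call:
move_arm --plan '[[[0.5,-0.15,0],[0,0,0],0.0]]'

```text
clock: 5.72
eef_pos: [479.0, 42.5, 106.5]
tool_rot: [3.007, 0.001, 1.26]
force: [-6.8, 3.4, 5.7]
width: -0.1
gripper_force: 4.8
```

The keeper has stopped at about 8 N, which looks like home. I'll back off and look.

Call:
move_arm --plan '[[[-9.5,3.1,0],[0,0,0],0.0],[[-12,4,10],[0,0,0],0.0],[[0,0,30],[0.8,2.5,0],0.0],[[0,0,30],[0.8,2.5,0],0.0],[[0,0,20],[0.8,2.5,0],0.0],[[0,0,0],[0,0,0],0.5],[[0,0,0],[0,0,0],0.5]]'

```text
clock: 6.6
eef_pos: [458.6, 48.9, 196.4]
tool_rot: [3.142, 0.001, 1.259]
force: [-0.8, 0.6, 0.2]
width: 36.1
gripper_force: 0.0
```

Run:
```python
from h import *
s=status.read_state();print(s["clock"],s["eef_pos"],s["tool_rot"],s["width"],s["qpos"],s["force"])
im=snap("wrist","w3.png")
c=proj("wrist",[455,51,85],s);print(c);x,y=int(c[0])-60,int(c[1])-50;print(x,y)
cv2.imwrite("pics/w3z.png",cv2.resize(im[y:y+95,x:x+133],None,fx=6,fy=6,interpolation=cv2.INTER_CUBIC))
```

```text
6.6 [458.5544  48.8781 196.4392] [3.1416 0.001  1.2587] 36.06028823208814 [ 0.207   0.4549 -0.5205  2.0543  0.3409  0.7156 -0.8423] [-0.7974  0.5661  0.1683]
[249.243  181.5828]
189 131
```

View pics/w3z.png

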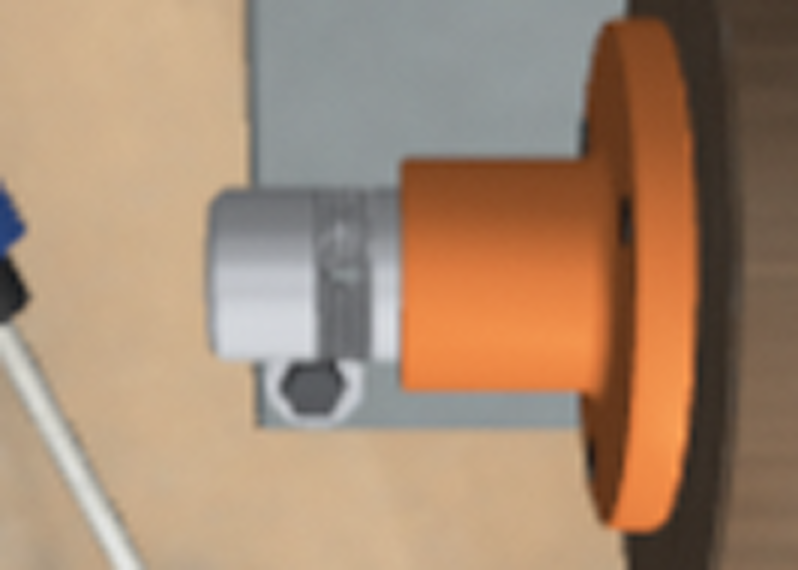

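The keeper is home: the boss front is at crop x=402, clear of the hole. The cross-hole's mouth is at crop (343,250), and the axle's edges are at rows 187 and 358. Now I'll solve for the hole's lean and position.

Run:
```python
from h import *
from scipy.optimize import least_squares
s=status.read_state()
px=lambda u,v:np.array([189+(u+.5)/6-.5,131+(v+.5)/6-.5])
yaw=-.312;x=np.array([np.cos(yaw),np.sin(yaw),0]);n=np.array([-np.sin(yaw),np.cos(yaw),0])
o=ray("wrist",px(343,250),s)[0]
# axle centre: silhouette edges -> mean ray direction in the (n,z) plane
def sl(p):
    d=ray("wrist",p,s)[1];return np.arctan2(d@n,-d[2])
a=(sl(px(290,187))+sl(px(290,358)))/2
print("halfwidth chk", np.sin((sl(px(290,187))-sl(px(290,358)))/2)*(o[2]-80)/np.cos(a))
nc=o@n+np.tan(a)*(o[2]-80)
# hole: ray vs cylinder
d=ray("wrist",px(343,250),s)[1]
f=lambda t:np.hypot((o+d*t)@n-nc,(o+d*t)[2]-80)-13
from scipy.optimize import brentq
ts=np.linspace(50,600,2000);t0=next(t for t in ts if f(t)<0);t=brentq(f,t0-1,t0);P=o+d*t
print("mouth",P,"lean",np.arctan2(P@n-nc,P[2]-80),"side",P@n-nc)
e=[(o+ray("wrist",px(u,272),s)[1]*((93-o[2])/ray("wrist",px(u,272),s)[1][2]))@x for u in(208,402)]
print("end, boss x",np.array(e)-P@x)
C=x*(P@x)+n*nc;print("axle centre",C,"cam",o,"TCP rel: x",s["eef_pos"]@x-P@x,"n",s["eef_pos"]@n-nc)
```

```text
halfwidth chk 12.70220035096485
mouth [455.1257  61.9225  91.1341] lean 0.5424052626465737 side 6.710567722365937
end, boss x [-19.0589   8.3594]
axle centre [453.0658  55.5359   0.    ] cam [483.1944 127.5908 338.0462] TCP rel: x 6.964610871324965 n -4.569066163551611
```

The hole leans about 0.54 rad towards +n, so its mouth is about 6.7 mm to that side. The axle-end and boss offsets (−19 and 8.4) match what was given. Next is the clip: I'll turn to the block and tilt the tool back by 20°.

Call:
move_arm --plan '[[[-6.1,-35,0],[0,0,-9.54],0.4],[[-6.1,-35,0],[0,0,-9.54],0.4],[[-6.1,-35,0],[0,0,-9.54],0.4],[[-6.1,-35,0],[0,0,-9.54],0.4],[[-6.1,-35,0],[0,0,-9.54],0.4],[[-6.1,-35,0],[0,0,-9.54],0.4],[[-6.1,-35,0],[0,0,-9.54],0.4],[[-6.1,-35,0],[0,0,-9.54],0.4],[[-6.1,-35,0],[0,0,-9.54],0.4],[[0,0,0],[0,0,0],0.4]]'

```text
clock: 7.9
eef_pos: [402.9, -267.9, 196.0]
tool_rot: [3.14, 0.002, -0.244]
force: [0.4, 0.3, -1.2]
width: 34.2
gripper_force: 0.0
```

Call:
move_arm --plan '[[[0,0,-5],[-2.4,-9.7,0],0.4],[[0,0,-5],[-2.4,-9.7,0],0.4],[[0,0,0],[0,0,0],0.4],[[0,0,0],[0,0,0],0.4]]'

```text
clock: 8.4
eef_pos: [409.1, -250.1, 188.4]
tool_rot: [-3.098, -0.22, -0.229]
force: [0.5, 0.3, 0.2]
width: 34.2
gripper_force: 0.0
```

Run:
```python
from h import *
from scipy.spatial.transform import Rotation as R
s=status.read_state();print(s["clock"],s["eef_pos"],s["tool_rot"],s["width"],s["qpos"],s["force"])
M=R.from_euler('xyz',s["tool_rot"]).as_matrix();print(M)
im=snap("wrist","w4.png")
c=proj("wrist",[442.2,-275.5,77],s);print(c);x,y=int(c[0])-60,int(c[1])-50;print(x,y)
cv2.imwrite("pics/w4z.png",cv2.resize(im[y:y+95,x:x+133],None,fx=6,fy=6,interpolation=cv2.INTER_CUBIC))
```

```text
8.4 [ 409.1264 -250.0947  188.4168] [-3.0978 -0.2198 -0.2288] 34.15663431732849 [ 0.6195  0.387  -0.0607  2.1966 -0.2492  0.3758 -1.0056] [0.4508 0.3211 0.2114]
[[ 0.9505 -0.2173  0.2221]
 [-0.2214 -0.9752 -0.0068]
 [ 0.2181 -0.0427 -0.975 ]]
[277.3761 166.9724]
217 116
```

View pics/w4z.png

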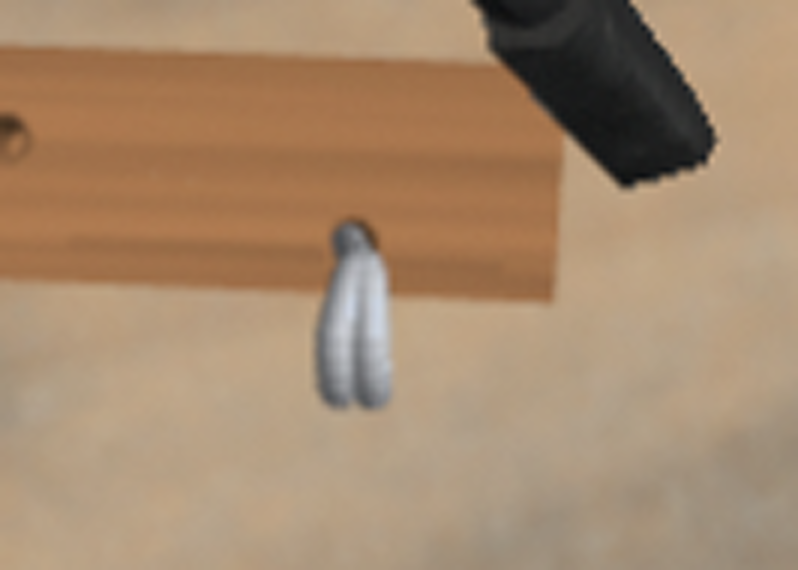

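The wrist view shows the coil's centre gap at crop (355,370), the leg entering the block at (355,237) and the cable end at (670,130). The arm reached only about 12.6° of tilt. I'll keep that, level the roll and line up on the approach axis.

Call:
move_arm --plan '[[[6,-10,-9],[-1.2,0.3,-0.7],0.4],[[6,-10,-9],[-1.2,0.3,-0.7],0.4],[[0,0,0],[0,0,0],0.4],[[0,0,0],[0,0,0],0.4]]'

```text
clock: 8.95
eef_pos: [420.1, -270.2, 170.0]
tool_rot: [-3.141, -0.219, -0.246]
force: [-0.0, -0.8, 0.2]
width: 34.2
gripper_force: 0.0
```

Run:
```python
from h import *
from scipy.spatial.transform import Rotation as R
s=status.read_state();print(s["clock"],s["eef_pos"],s["tool_rot"],s["width"],s["qpos"],s["force"])
M=R.from_euler('xyz',s["tool_rot"]).as_matrix();print(M)
im=snap("wrist","w5.png")
g=cv2.cvtColor(im,cv2.COLOR_BGR2HSV)
m=cv2.inRange(g,(5,120,60),(18,255,230))
c=proj("wrist",[442.2,-275,77],s);print(c)
x,y=int(c[0]),int(c[1])
# block top edges: far edge columns, near edge
for u in range(x-55,x+35,10):
    r=np.nonzero(m[y-60:y+10,u])[0]+y-60
    print(u,r.min() if len(r) else 0,r.max() if len(r) else 0,end=' | ')
sil=cv2.inRange(g,(0,0,90),(180,70,255))
print()
for v in range(y-20,y+22,3):
    r=np.nonzero(sil[v,x-20:x+20])[0]+x-20
    print(v,(r.min(),r.max(),len(r)) if len(r) else None,end=' | ')
```

```text
8.95 [ 420.1473 -270.1846  169.9522] [-3.1407 -0.2188 -0.2457] 34.16540743502153 [ 0.5624  0.4373  0.0014  2.1817 -0.2206  0.3219 -1.0504] [-0.0408 -0.7905  0.2311]
[[ 0.9468 -0.2431  0.2108]
 [-0.2375 -0.97   -0.052 ]
 [ 0.2171 -0.0008 -0.9762]]
[251.3448 186.1254]
196 139 179 | 206 140 179 | 216 140 179 | 226 140 179 | 236 140 180 | 246 140 178 | 256 140 179 | 266 148 180 | 276 155 180 | 
166 None | 169 (np.int64(250), np.int64(253), 4) | 172 (np.int64(249), np.int64(254), 6) | 175 (np.int64(248), np.int64(254), 7) | 178 (np.int64(247), np.int64(254), 8) | 181 (np.int64(246), np.int64(255), 10) | 184 (np.int64(244), np.int64(256), 13) | 187 (np.int64(244), np.int64(266), 15) | 190 (np.int64(243), np.int64(266), 19) | 193 (np.int64(243), np.int64(269), 25) | 196 (np.int64(231), np.int64(270), 35) | 199 (np.int64(231), np.int64(270), 38) | 202 (np.int64(231), np.int64(270), 40) | 205 (np.int64(231), np.int64(270), 35) |
```

Aligned to within about 0.01 rad, with the coil centred at column 250. I'll descend along the tool axis and check for contact before closing.

Call:
move_arm --plan '[[[5.7,-1.1,-24],[0,0,0],0.4],[[5.7,-1.1,-24],[0,0,0],0.4],[[5.7,-1.1,-24],[0,0,0],0.4],[[4.6,-0.9,-20],[0,0,0],0.4],[[3.4,-0.6,-14.6],[0,0,0],0.4],[[0,0,0],[0,0,0],0.4],[[0,0,0],[0,0,0],0.4]]'

```text
clock: 9.88
eef_pos: [443.8, -273.2, 79.4]
tool_rot: [-3.129, -0.212, -0.248]
force: [-1.0, -0.4, 0.7]
width: 34.0
gripper_force: 0.0
```

Call:
move_arm --plan '[[[0,0,0],[0,0,0],0.3],[[0,0,0],[0,0,0],0.24],[[0,0,0],[0,0,0],0.18],[[0,0,0],[0,0,0],0.1],[[0,0,0],[0,0,0],0.0],[[0,0,0],[0,0,0],0.0]]'

```text
clock: 10.62
eef_pos: [443.9, -273.4, 79.2]
tool_rot: [-3.13, -0.212, -0.247]
force: [-1.3, 0.2, 5.1]
width: 10.2
gripper_force: 58.8
```

The arm stopped about 16 mm short, so the grip is too high on the coil. I'll open again and check the joints.

Call:
move_arm --plan '[[[0,0,0],[0,0,0],0.3],[[0,0,0],[0,0,0],0.35],[[0,0,-4],[0,0,0],0.35],[[0,0,0],[0,0,0],0.35]]'

```text
clock: 11.12
eef_pos: [444.5, -273.7, 76.0]
tool_rot: [-3.129, -0.209, -0.247]
force: [0.2, 0.2, -0.7]
width: 29.8
gripper_force: 0.0
```

Run:
```python
from h import *
s=status.read_state();print(s["clock"],s["eef_pos"],s["tool_rot"],s["width"],s["qpos"],s["qd"],s["force"])
```

```text
11.125 [ 444.5076 -273.7313   75.9509] [-3.1286 -0.2086 -0.2469] 29.84512833742207 [ 0.4012  0.6611  0.2151  2.1867 -1.0993  0.2333 -0.1897] [ 0.0008 -0.0053  0.0011  0.0055  0.0013  0.0008  0.0017] [ 0.2416  0.2377 -0.7496]
```

Joints 5 and 6 are at their lower limits because of the tilt. I'll ease the tilt a few degrees and go down, since TCP z of about 68 is enough to cover the coil.

Call:
move_arm --plan '[[[0,0,0],[0.6,3.5,0],0.35],[[0,-0.5,-4],[0,0,0],0.35],[[0,0,-4],[0,0,0],0.35],[[0,0,0],[0,0,0],0.35]]'

```text
clock: 11.62
eef_pos: [443.7, -273.9, 67.7]
tool_rot: [-3.132, -0.147, -0.247]
force: [-0.2, -0.8, -0.1]
width: 29.7
gripper_force: 0.0
```

Run:
```python
from h import *
from scipy.spatial.transform import Rotation as R
s=status.read_state();print(s["clock"],s["eef_pos"],s["tool_rot"],s["width"],s["qpos"],s["force"])
print(R.from_euler('xyz',s["tool_rot"]).as_matrix())
```

```text
11.625 [ 443.6836 -273.9062   67.7495] [-3.132  -0.1467 -0.2474] 29.70335515482819 [ 0.291   0.7043  0.3622  2.1419 -1.0062  0.3393 -0.3023] [-0.2408 -0.8331 -0.0867]
[[ 0.9591 -0.2436  0.1441]
 [-0.2423 -0.9698 -0.0265]
 [ 0.1462 -0.0095 -0.9892]]
```

Call:
move_arm --plan '[[[0,0,-2],[-0.5,0.1,0],0.35],[[0,0,0],[0,0,0],0.28],[[0,0,0],[0,0,0],0.22],[[0,0,0],[0,0,0],0.17],[[0,0,0],[0,0,0],0.1],[[0,0,0],[0,0,0],0.0],[[0,0,0],[0,0,0],0.0]]'

```text
clock: 12.5
eef_pos: [444.6, -274.3, 66.4]
tool_rot: [3.141, -0.148, -0.245]
force: [-0.1, -0.1, 3.4]
width: 10.6
gripper_force: 59.7
```

The clip is gripped at a width of 10.6 mm and 60 N. Lifting it straight out.

Call:
move_arm --plan '[[[0,0,3],[0,0,0],0.0],[[0,0,5],[0,0,0],0.0],[[0,0,7],[0,0,0],0.0],[[0,0,8],[0,0,0],0.0],[[0,0,8],[0,0,0],0.0],[[-4,1,10],[0,0,0],0.0],[[-6,1,20],[0,0,0],0.0],[[-6,1,20],[0,0,0],0.0],[[0,0,20],[0,0,0],0.0],[[0,0,20],[0,0,0],0.0]]'

```text
clock: 13.75
eef_pos: [427.9, -271.1, 188.4]
tool_rot: [3.141, -0.148, -0.245]
force: [0.8, -0.0, -1.3]
width: 10.5
gripper_force: 59.4
```

Run:
```python
from h import *
s=status.read_state();print(s["clock"],s["eef_pos"],s["tool_rot"],s["width"],s["qpos"],s["force"],s["gripper_force"])
```

```text
13.75 [ 427.9464 -271.0921  188.3656] [ 3.1409 -0.1476 -0.2453] 10.506939163585344 [ 0.0573  0.5188  0.698   2.0979 -0.7113  0.6103 -0.5644] [ 0.7545 -0.0464 -1.2686] 59.38498000265099
```

Call:
move_arm --plan '[[[2.8,36.3,0],[0,0,9.58],0.0],[[2.8,36.3,0],[0,0,9.58],0.0],[[2.8,36.3,0],[0,0,9.58],0.0],[[2.8,36.3,0],[0,0,9.58],0.0],[[2.8,36.3,0],[0,0,9.58],0.0],[[2.8,36.3,0],[0,0,9.58],0.0],[[2.8,36.3,0],[0,0,9.58],0.0],[[2.8,36.3,0],[0,0,9.58],0.0],[[2.8,36.3,0],[0,0,9.58],0.0],[[0,0,0],[0,0,0],0.0]]'

```text
clock: 15.0
eef_pos: [453.7, 57.8, 187.6]
tool_rot: [3.141, -0.149, 1.265]
force: [0.3, -1.3, -1.4]
width: 10.5
gripper_force: 59.3
```

Run:
```python
from h import *
s=status.read_state();print(s["clock"],s["eef_pos"],s["tool_rot"],s["width"],s["qpos"],s["force"])
im=snap("wrist","w6.png")
c=proj("wrist",[453,56,90],s);print(c);x,y=int(c[0])-60,int(c[1])-60;print(x,y)
cv2.imwrite("pics/w6z.png",cv2.resize(im[y:y+99,x:x+133],None,fx=6,fy=6,interpolation=cv2.INTER_CUBIC))
```

```text
15.0 [453.6593  57.8199 187.6337] [ 3.1406 -0.1487  1.2652] 10.518846505268593 [-0.2624  0.418   0.2443  2.1402 -0.4392  0.5872  0.0199] [ 0.2859 -1.3088 -1.3864]
[253.6427 206.3187]
193 146
```

View pics/w6z.png

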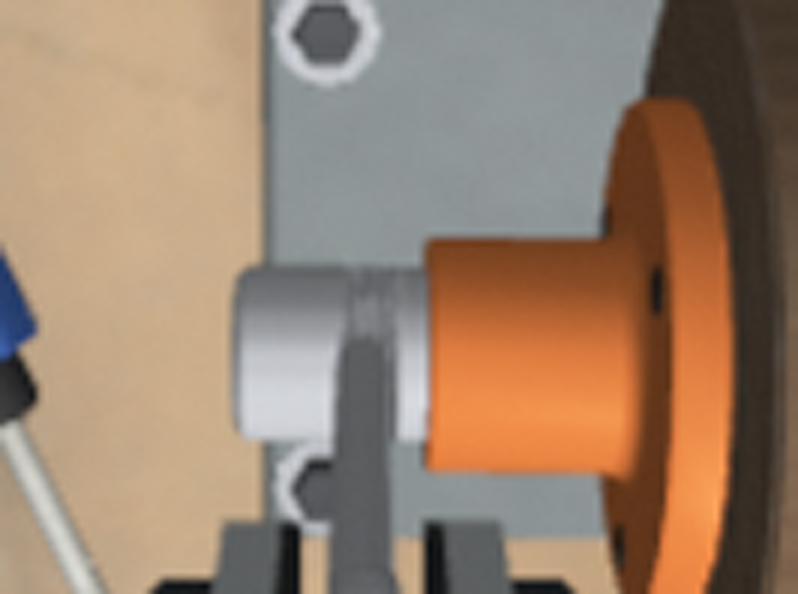

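The wrist view shows the leg's tip at crop (367,340), the groove with the hole centred on column 370 (the mouth above the tip, near row 310), and the axle's edges at rows 267 and 440. Now I'll compute the tip and hole offsets from this one view.

```bash
cat > m.py <<'E'
from h import *
from scipy.optimize import brentq
yaw=-.312;X=np.array([np.cos(yaw),np.sin(yaw),0]);N=np.array([-np.sin(yaw),np.cos(yaw),0])
def ang(p,s):
    d=ray("wrist",p,s)[1];return np.arctan2(d@N,-d[2])
E
python3 - <<'E'
from m import *
s=status.read_state();T=s["eef_pos"]
px=lambda u,v:np.array([193+(u+.5)/6-.5,146+(v+.5)/6-.5])
o,_=ray("wrist",px(300,350),s)
a1,a2=ang(px(300,267),s),ang(px(300,440),s);a=(a1+a2)/2
nc=o@N+np.tan(a)*(o[2]-80);print("axle n",nc,"rad",np.sin((a1-a2)/2)*(o[2]-80)/np.cos(a),"TCP n rel",T@N-nc)
for u,z in((236,80),(236,93),(370,91),(370,92),(428,97.5)):
    P=onz("wrist",px(u,330),z,s);print(u,"x rel TCP",(P-T)@X)
tip=T+6.6*N-np.array([0,0,60.4]);p=proj("wrist",tip,s);print("tip pred crop",(p-[193,146]+.5)*6-.5,"n",tip@N-nc)
for z in(125,127.2,129):
    P=onz("wrist",px(366,342),z,s);print(z,"tip x",(P-T)@X,"n rel axle",P@N-nc,"n rel TCP",(P-T)@N)
# leg direction: two points on it
im=cv2.imread("pics/w6.png");g=cv2.cvtColor(im,cv2.COLOR_BGR2GRAY)
for v in(205,212,220,226,232,238):print(v,g[v,244:266])
E
```

```text
axle n 189.60333748518548 rad 12.738553509650352 TCP n rel 2.8460888217104525
236 x rel TCP -19.238180398365728
236 x rel TCP -18.31614012191165
370 x rel TCP 0.4433416540573659
370 x rel TCP 0.4383996097804904
428 x rel TCP 8.37763773355245
tip pred crop [367.7016 369.5802] n 9.446088821710447
125 tip x -0.20825948920333914 n rel axle 12.363117942863937 n rel TCP 9.517029121153517
127.2 tip x -0.21418688806249175 n rel axle 12.882880566589108 n rel TCP 10.036791744878675
129 tip x -0.21903657803815335 n rel axle 13.30814089509147 n rel TCP 10.462052073381068
205 [197 197 196 197 188 135  90  92  94  93  93  92  92 114 117 160 191 194
 194 195 148 131]
212 [213 213 215 214 170 109  91  92  94  93  93  92  89 105 103 171 211 217
 217 218 165 145]
220 [193 196 192 192 143  90  91  92  93  93  90  92  91 109 133 145 147 148
 147 106 111 149]
226 [ 85  90  90  89  89  90  92  93  94  93  93  90  93  99 132 145 146 146
 146 146 147 147]
232 [113 106 105 106  96  91  92  92  92  94  92  91  92  95 129 146 146 145
 146 128 114 112]
238 [176 176 176 141  98  90  92  93  94  93  92  90  91  97 134 165 173 173
 172 112  22  22]
```

Run:
```python
from m import *
im=cv2.imread("pics/w6.png");g=cv2.cvtColor(im,cv2.COLOR_BGR2GRAY)
for v in range(189,206,1):print(v,g[v,246:266])
s=status.read_state()
for th in(.45,.54):
    P=X*(s["eef_pos"]@X+.4)+N*(189.6+13*np.sin(th))+np.array([0,0,80+13*np.cos(th)]);print(proj("wrist",P,s))
```

```text
189 [138 138 138 139 145 147 145 143 143 144 146 147 145 147 148 148 148 115
  81  81]
190 [114 112 113 112 121 127 128 121 119 123 124 126 121 127 127 124 123 103
  81  83]
191 [100  99  99 100 103 109 115 106 101 107 103 102  99 109 106 100 100  94
  85  87]
192 [105 105 105 104 106 106 111 105  98 103 102 102 105 114 111 105 104 102
  90  90]
193 [110 110 109 110 108 102 106 102  99 103 102 103 109 118 113 109 108 109
  95  92]
194 [111 113 113 113 111 103 104 100 103 106 102 107 112 118 117 112 112 113
  95  93]
195 [116 117 116 116 112 106 112 107 115 117 107 114 113 119 121 117 116 117
  99  97]
196 [121 121 121 120 114 108 122 121 127 125 113 123 119 122 126 123 122 121
 103 100]
197 [130 129 130 129 121 112 126 128 129 128 118 122 123 131 133 130 130 130
 108 104]
198 [140 140 140 140 129 118 129 129 129 129 119 118 125 140 142 139 139 139
 114 108]
199 [148 147 147 147 133 117 127 131 128 127 120 120 129 146 149 147 147 147
 118 112]
200 [153 154 154 153 135 115 124 131 127 127 120 120 124 147 156 153 154 154
 122 115]
201 [161 161 161 150 126 113 118 122 116 121 117 117 118 148 162 160 161 160
 127 118]
202 [170 169 170 151 119 104 103 103  99 110 109 111 121 153 169 169 168 169
 131 122]
203 [180 180 181 150 111  94  93  93  94  98 100 113 123 158 178 179 179 179
 138 126]
204 [190 191 190 145  95  93  94  94  94  92  93 116 120 157 185 188 188 188
 143 129]
205 [196 197 188 135  90  92  94  93  93  92  92 114 117 160 191 194 194 195
 148 131]
[254.2009 201.2525]
[254.2015 199.9167]
```

I'll shift +1.0 along the axle and −2.6 to the side, and go down to about 5 mm above the crown. There I'll compare tip and hole at nearly the same depth.

Call:
move_arm --plan '[[[0.1,-1.4,-10],[0,0,0],0.0],[[0,-1.4,-10],[0,0,0],0.0],[[0,0,-8],[0,0,0],0.0],[[0,0,0],[0,0,0],0.0],[[0,0,0],[0,0,0],0.0]]'

```text
clock: 15.68
eef_pos: [453.9, 52.5, 159.2]
tool_rot: [3.141, -0.148, 1.26]
force: [0.4, 0.7, -0.4]
width: 10.4
gripper_force: 59.3
```

Run:
```python
from m import *
s=status.read_state();T=s["eef_pos"];print(s["clock"],T,s["tool_rot"],s["force"])
im=snap("wrist","w7.png");g=cv2.cvtColor(im,cv2.COLOR_BGR2GRAY)
tip=T+7*N+np.array([-.3*X[0],-.3*X[1],-60.4]);p=proj("wrist",tip,s);print("tip pred",p)
u=int(p[0]);v=int(p[1])
print("cols",u-14)
for r in range(v-26,v+8,2):print(r,g[r,u-14:u+16])
print("cols of axle:");print(g[v-30:v+25,u-20])
```

```text
15.675 [453.9111  52.4545 159.2395] [ 3.1406 -0.1477  1.2596] [ 0.3683  0.7421 -0.4091]
tip pred [253.4549 206.6469]
cols 239
180 [151 150 151 152 152 152 153 153 153 153 153 153 153 151 151 151 150 151
 151 151 151 152 153 152 152 151 150 150 149 150]
182 [151 151 150 151 151 152 153 153 151 153 152 152 153 151 152 150 149 150
 150 150 150 151 151 152 151 151 151 150 150 150]
184 [150 150 151 151 152 153 152 153 152 151 152 152 152 152 151 150 149 150
 150 150 150 150 150 150 151 144 140 140 139 139]
186 [151 150 151 151 150 150 152 152 152 152 151 152 151 151 151 150 151 150
 149 149 149 150 150 126  90  76  75  76  78  78]
188 [150 150 149 149 149 149 150 151 151 152 151 151 152 151 152 150 151 150
 150 150 150 151 151 117  82  82  83  83  83  83]
190 [128 128 127 128 127 127 128 128 129 132 134 136 135 136 137 134 136 136
 137 133 130 131 129 104  81  85  87  88  87  88]
192 [104 104 103 103 103 104 103 104 102 107 107 107 108 108 111 104 109 108
 114 110 105 104 104  99  87  89  94  94  93  95]
194 [111 114 112 112 113 112 113 112 106 108 107 105 106 107 109 104 109 108
 114 115
[... 723 characters left out ...]
95  92  94  95  93  94  95  94
 124 172 190 191 191 191 140 124 147 150 149 149]
208 [202 202 201 202 202 202 201 202 156 107  95  92  94  95  95  94  94  92
 123 180 201 202 201 201 148 128 150 154 153 154]
210 [202 202 201 202 202 203 203 203 157 110  97  92  94  96  95  94  93  92
 126 183 204 204 204 205 150 132 154 157 157 156]
212 [209 210 210 210 210 210 211 211 161 107  96  92  94  94  95  94  94  92
 128 189 211 212 210 210 154 134 157 160 160 160]
cols of axle:
[133 134 134 134 134 133 134 134 134 139 143 142 143 142 121 100 105 108
 112 114 118 121 129 139 147 153 156 164 173 183 192 197 202 201 201 206
 209 213 216 216 216 216 216 216 214 211 202 171 150 150 151 151 151 150
 152]
```

The tip and the hole's groove are both centred on column 252.3, so they are aligned along the axle. Now the sideways offset.

Run:
```python
from m import *
s=status.read_state();T=s["eef_pos"]
a1,a2=ang((240,190.0),s),ang((240,223.2),s);a=(a1+a2)/2;o,_=ray("wrist",(240,200),s)
nc=o@N+np.tan(a)*(o[2]-80);print("axle n",nc,"r",np.sin((a1-a2)/2)*(o[2]-80)/np.cos(a))
print("TCP n",T@N-nc)
for z in (97,99,101):
    P=onz("wrist",(252.4,201.8),z,s);print(z,"tip centre n",P@N-nc-3)
for th in(.3,.4,.54):
    print(th,[proj("wrist",X*(T@X)+N*(nc+13*np.sin(t))+np.array([0,0,80+13*np.cos(t)]),s)[1] for t in(th,th+.313,th-.313)])
im=cv2.imread("pics/w7.png");g=cv2.cvtColor(im,cv2.COLOR_BGR2GRAY);print(g[188:208,252],g[188:208,246])
```

```text
axle n 191.67111364400392 r 13.087367163892678
TCP n -2.328504297798702
97 tip centre n 4.827593921288326
99 tip centre n 5.294335406248138
101 tip centre n 5.7610768912078925
0.3 [np.float64(205.6021578603069), np.float64(200.32541084696973), np.float64(210.99778458013415)]
0.4 [np.float64(203.87388348854176), np.float64(198.76287971154645), np.float64(209.29881129845128)]
0.54 [np.float64(201.51324329335498), np.float64(196.7308872420236), np.float64(206.8727279397834)]
[151 150 136 115 108 108 107 114 130 142 144 142 140 127 104  94  95  95
  95  95] [151 149 128 103 104 108 112 114 118 122 129 139 146 153 157 165 173 183
 192 197]
```

From this static view the tip is about 5.2 mm to the side, and I want about 7. I'll shift 2 mm and then descend slowly.

Call:
move_arm --plan '[[[0.6,1.9,0],[0,0,0],0.0],[[0,0,0],[0,0,0],0.0],[[0,0,-1.2],[0,0,0],0.0],[[0,0,-1.2],[0,0,0],0.0],[[0,0,-1.2],[0,0,0],0.0],[[0,0,-1.2],[0,0,0],0.0]]'

```text
clock: 16.48
eef_pos: [454.4, 54.5, 154.4]
tool_rot: [3.141, -0.148, 1.26]
force: [0.2, 0.0, -0.5]
width: 10.5
gripper_force: 59.3
```

Call:
move_arm --plan '[[[0,0,-1],[0,0,0],0.0],[[0,0,-1],[0,0,0],0.0]]'

```text
clock: 16.73
eef_pos: [454.4, 54.5, 152.4]
tool_rot: [3.141, -0.148, 1.26]
force: [-0.5, 0.3, -1.0]
width: 10.4
gripper_force: 59.3
```

Call:
move_arm --plan '[[[0,0,-0.8],[0,0,0],0.0],[[0,0,-0.8],[0,0,0],0.0]]'

```text
clock: 16.98
eef_pos: [454.4, 54.5, 150.8]
tool_rot: [3.141, -0.148, 1.26]
force: [0.0, -0.6, -1.0]
width: 10.7
gripper_force: 59.3
```

Call:
move_arm --plan '[[[0,0,-0.7],[0,0,0],0.0],[[0,0,-0.7],[0,0,0],0.0]]'

```text
clock: 17.23
eef_pos: [454.4, 54.5, 149.5]
tool_rot: [3.141, -0.148, 1.26]
force: [-0.9, -0.4, -0.5]
width: 11.0
gripper_force: 59.3
```

Call:
move_arm --plan '[[[0,0,-0.7],[0,0,0],0.0],[[0,0,0],[0,0,0],0.0]]'

```text
clock: 17.48
eef_pos: [454.4, 54.5, 148.8]
tool_rot: [3.141, -0.148, 1.26]
force: [-0.3, 0.5, -0.1]
width: 10.8
gripper_force: 59.5
```

Call:
move_arm --plan '[[[0,0,-0.7],[0,0,0],0.0],[[0,0,-0.7],[0,0,0],0.0]]'

```text
clock: 17.73
eef_pos: [454.5, 54.8, 147.6]
tool_rot: [3.141, -0.148, 1.26]
force: [-0.2, 0.7, 4.2]
width: 10.5
gripper_force: 59.9
```

Call:
move_arm --plan '[[[0,0,-0.5],[0,0,0],0.0],[[0,0,0],[0,0,0],0.0]]'

```text
clock: 17.98
eef_pos: [454.5, 54.5, 146.8]
tool_rot: [3.14, -0.148, 1.26]
force: [-0.3, -1.0, 0.9]
width: 10.6
gripper_force: 59.3
```

There was a 4 N touch, then the tip slipped in at z of about 86, so it's in the mouth. I'll sweep sideways to bring the hole upright.

Call:
move_arm --plan '[[[-0.2,-0.8,0],[0,0,0],0.0],[[-0.2,-0.8,0],[0,0,0],0.0],[[-0.3,-0.8,0],[0,0,0],0.0]]'

```text
clock: 18.35
eef_pos: [453.9, 52.8, 146.8]
tool_rot: [3.141, -0.148, 1.261]
force: [0.6, 3.7, -1.5]
width: 10.4
gripper_force: 59.1
```

Call:
move_arm --plan '[[[-0.2,-0.8,-0.3],[0,0,0],0.0],[[-0.2,-0.8,-0.3],[0,0,0],0.0]]'

```text
clock: 18.6
eef_pos: [453.5, 51.3, 146.5]
tool_rot: [3.141, -0.149, 1.261]
force: [0.5, 5.1, 2.2]
width: 10.8
gripper_force: 59.6
```

Call:
move_arm --plan '[[[-0.3,-0.8,-0.4],[0,0,0],0.0],[[-0.2,-0.8,-0.4],[0,0,0],0.0]]'

```text
clock: 18.85
eef_pos: [452.7, 48.9, 145.5]
tool_rot: [3.141, -0.148, 1.26]
force: [-0.3, 3.6, 2.0]
width: 10.5
gripper_force: 59.5
```

Call:
move_arm --plan '[[[-0.2,-0.7,-0.7],[0,0,0],0.0],[[0,0,-1],[0,0,0],0.0],[[0,0,-1],[0,0,0],0.0]]'

```text
clock: 19.23
eef_pos: [452.4, 47.8, 142.5]
tool_rot: [3.141, -0.147, 1.26]
force: [-0.2, 1.5, 0.6]
width: 10.9
gripper_force: 59.5
```

Call:
move_arm --plan '[[[0,0,-1.2],[0,0,0],0.0],[[0,0,-1.2],[0,0,0],0.0]]'

```text
clock: 19.48
eef_pos: [452.4, 48.0, 140.2]
tool_rot: [3.141, -0.147, 1.26]
force: [-0.8, 1.0, 1.1]
width: 10.5
gripper_force: 59.6
```

Call:
move_arm --plan '[[[0,0,-1.5],[0,0,0],0.0],[[0,0,-1.5],[0,0,0],0.0],[[0,0,-1.5],[0,0,0],0.0]]'

```text
clock: 19.85
eef_pos: [452.4, 47.9, 135.8]
tool_rot: [3.141, -0.147, 1.26]
force: [-1.8, -0.4, 3.8]
width: 10.7
gripper_force: 59.9
```

Call:
move_arm --plan '[[[0,0,-1.5],[0,0,0],0.0],[[0,0,-1.5],[0,0,0],0.0],[[0,0,-1.5],[0,0,0],0.0]]'

```text
clock: 20.23
eef_pos: [452.4, 47.8, 131.1]
tool_rot: [3.141, -0.147, 1.26]
force: [-1.5, -1.6, 3.1]
width: 10.4
gripper_force: 59.8
```

Call:
move_arm --plan '[[[0,0,-1.5],[0,0,0],0.0],[[0,0,-1.5],[0,0,0],0.0]]'

```text
clock: 20.48
eef_pos: [452.6, 47.9, 128.2]
tool_rot: [3.141, -0.147, 1.26]
force: [-2.6, -2.2, 4.6]
width: 10.8
gripper_force: 59.9
```

There is slight side load from misalignment, so I'll ease it and continue.

Call:
move_arm --plan '[[[-0.4,-0.4,-0.5],[0,0,0],0.0],[[0,0,-1.2],[0,0,0],0.0]]'

```text
clock: 20.72
eef_pos: [452.7, 47.6, 126.9]
tool_rot: [3.139, -0.148, 1.26]
force: [-2.3, -1.1, 5.5]
width: 10.8
gripper_force: 60.2
```

Call:
move_arm --plan '[[[0,0,-1.2],[0,0,0],0.0],[[0,0,-1.2],[0,0,0],0.0]]'

```text
clock: 20.98
eef_pos: [452.6, 47.3, 124.3]
tool_rot: [3.14, -0.147, 1.26]
force: [-2.1, -3.1, 2.8]
width: 10.7
gripper_force: 59.8
```

Call:
move_arm --plan '[[[0,0,-1.2],[0,0,0],0.0],[[0,0,-1.2],[0,0,0],0.0]]'

```text
clock: 21.22
eef_pos: [452.0, 47.4, 121.6]
tool_rot: [3.141, -0.147, 1.26]
force: [-1.6, -3.7, 0.9]
width: 10.4
gripper_force: 59.7
```

Call:
move_arm --plan '[[[0,-0.3,-1.2],[0,0,0],0.0],[[0,-0.3,-1.2],[0,0,0],0.0]]'

```text
clock: 21.48
eef_pos: [452.5, 47.3, 119.5]
tool_rot: [3.14, -0.148, 1.26]
force: [-1.6, -3.0, 3.5]
width: 10.5
gripper_force: 60.0
```

Call:
move_arm --plan '[[[0,0,-1.2],[0,0,0],0.0],[[0,0,-1.2],[0,0,0],0.0]]'

```text
clock: 21.72
eef_pos: [452.0, 47.4, 117.0]
tool_rot: [3.141, -0.148, 1.26]
force: [-1.9, -2.4, 4.0]
width: 10.7
gripper_force: 59.9
```

Call:
move_arm --plan '[[[0,0,-1.2],[0,0,0],0.0]]'

```text
clock: 21.85
eef_pos: [452.2, 47.4, 115.8]
tool_rot: [3.141, -0.148, 1.26]
force: [-2.1, -2.5, 2.1]
width: 10.7
gripper_force: 59.9
```

Call:
move_arm --plan '[[[0,0,-1],[0,0,0],0.0],[[0,0,-1],[0,0,0],0.0]]'

```text
clock: 22.1
eef_pos: [452.2, 47.5, 113.8]
tool_rot: [3.141, -0.148, 1.26]
force: [-2.0, -2.4, 2.8]
width: 10.7
gripper_force: 59.8
```

Call:
move_arm --plan '[[[0,0,-1],[0,0,0],0.0],[[0,0,-1],[0,0,0],0.0]]'

```text
clock: 22.35
eef_pos: [452.2, 47.5, 111.8]
tool_rot: [3.141, -0.148, 1.26]
force: [-2.1, -0.7, 1.5]
width: 10.7
gripper_force: 59.7
```

Call:
move_arm --plan '[[[0,0,-1],[0,0,0],0.0]]'

```text
clock: 22.48
eef_pos: [452.2, 47.5, 110.8]
tool_rot: [3.141, -0.148, 1.26]
force: [-1.0, -0.8, 0.4]
width: 10.7
gripper_force: 59.7
```

The push force is falling, so the tail has passed over. I'll continue to the shoulder stop.

Call:
move_arm --plan '[[[0,0,-1],[0,0,0],0.0],[[0,0,-1],[0,0,0],0.0]]'

```text
clock: 22.72
eef_pos: [452.3, 47.6, 108.8]
tool_rot: [3.141, -0.148, 1.26]
force: [-1.0, 0.1, -0.6]
width: 10.5
gripper_force: 59.5
```

Call:
move_arm --plan '[[[0,0,-1],[0,0,0],0.0],[[0,0,-1],[0,0,0],0.0]]'

```text
clock: 22.98
eef_pos: [452.4, 47.7, 106.9]
tool_rot: [3.141, -0.148, 1.26]
force: [-0.3, 2.5, 0.2]
width: 10.4
gripper_force: 59.5
```

Call:
move_arm --plan '[[[0,0,-0.8],[0,0,0],0.0]]'

```text
clock: 23.1
eef_pos: [452.3, 47.7, 106.1]
tool_rot: [3.141, -0.148, 1.26]
force: [-0.7, 1.9, 0.1]
width: 10.7
gripper_force: 59.5
```

Call:
move_arm --plan '[[[0,0,-0.8],[0,0,0],0.0],[[0,0,-0.6],[0,0,0],0.0]]'

```text
clock: 23.35
eef_pos: [452.3, 47.7, 104.9]
tool_rot: [3.141, -0.148, 1.26]
force: [-1.1, 3.8, 4.0]
width: 10.7
gripper_force: 59.9
```

Call:
move_arm --plan '[[[0,0,-0.6],[0,0,0],0.0]]'

```text
clock: 23.48
eef_pos: [452.3, 47.6, 104.4]
tool_rot: [3.141, -0.149, 1.26]
force: [-1.3, 2.7, 8.3]
width: 10.5
gripper_force: 60.5
```

Call:
move_arm --plan '[[[0,0,-0.6],[0,0,0],0.0]]'

```text
clock: 23.6
eef_pos: [452.4, 47.6, 104.1]
tool_rot: [3.14, -0.149, 1.26]
force: [-2.3, 2.0, 10.9]
width: 11.0
gripper_force: 60.9
```

The force has risen to 11 N with the coil about 35 mm above the axle centre, so the clip is home. I'll ease off, release a little (the keeper disc is nearby) and withdraw.

Call:
move_arm --plan '[[[0,0,0.4],[0,0,0],0.0],[[0,0,0],[0,0,0],0.15],[[0,0,0],[0,0,0],0.22],[[0,0,0],[0,0,0],0.28],[[0,0,0],[0,0,0],0.28],[[0,0,3],[0,0,0],0.28],[[0,0,6],[0,0,0],0.28],[[0,0,10],[0,0,0],0.28],[[0,0,20],[0,0,0],0.28],[[0,0,30],[0,0,0],0.28]]'

```text
clock: 24.85
eef_pos: [451.7, 47.2, 173.7]
tool_rot: [-3.141, -0.147, 1.26]
force: [0.0, -0.2, -0.2]
width: 23.8
gripper_force: 0.0
```

Call:
move_arm --plan '[[[0,0,25],[0,0,0],0.28],[[0,0,0],[0,0,0],0.28],[[0,0,0],[0,0,0],0.28]]'

```text
clock: 25.22
eef_pos: [451.9, 47.4, 197.8]
tool_rot: [3.141, -0.148, 1.26]
force: [0.9, 0.2, -0.9]
width: 24.3
gripper_force: 0.0
```

Run:
```python
from m import *
s=status.read_state();T=s["eef_pos"];print(s["clock"],T,s["width"],s["force"])
w=snap("wrist","w8.png");a=snap("scene","s8.png");b=snap("top","t8.png")
C=X*(452.9@np.ones(1)*0 if 0 else 0)
O=np.array([453.3,55.3,0]) # axle centre on the bench (wrist measure)
# where the coil top (home: n=-9..-13) should be, and the silver blob in each view
for nm,im in(("wrist",w),("scene",a),("top",b)):
    print(nm,proj(nm,O+N*-11+[0,0,125],s),"hole crown",proj(nm,O+[0,0,93],s))
h=cv2.cvtColor(w,cv2.COLOR_BGR2HSV);p=proj("wrist",O+N*-11+[0,0,125],s).astype(int)
g=cv2.cvtColor(w,cv2.COLOR_BGR2GRAY)
print("cols",p[0]-14);
for r in range(p[1]-45,p[1]+16,4):print(r,g[r,p[0]-14:p[0]+15])
m=cv2.inRange(h,(5,170,80),(16,255,255));m[:120]=0
ys,xs=np.nonzero(m);print("orange",xs.min(),xs.max(),ys.min(),ys.max())
```

```text
25.225 [451.8552  47.425  197.8246] 24.32748738749235 [ 0.92    0.1553 -0.9155]
wrist [252.4748 215.3948] hole crown [252.556  193.1863]
scene [257.9302 199.7439] hole crown [254.2213 211.985 ]
top [248.9807 203.4321] hole crown [245.189  204.2325]
cols 238
170 [140 146 147 148 147 149 149 150 150 151 150 149 150 149 148 148 147 147
 148 148 148 148 148 148 147 147 147 146 147]
174 [140 147 147 147 149 148 149 149 150 149 148 150 149 150 149 148 148 147
 147 147 146 146 146 128  96  79  81  82  79]
178 [105 105 105 105 105 104 104 104 105 104  98 102 107 103 109 105 102 106
 107 115 111 104 104 105  93  91  96  94  94]
182 [125 126 124 126 125 125 125 125 125 125 113 107 108 104 109 105 108 109
 103 122 128 125 125 125 104 102 112 113 112]
186 [161 160 160 161 160 160 161 160 160 160 133 110 107 101 108 103 106 109
 110 134 154 160 159 159 126 117 131 132 131]
190 [188 189 188 188 189 189 189 188 188 188 152 115 109 103 106 105 125 133
 125 154 183 190 190 191 146 131 148 149 149]
194 [202 202 202 202 202 201 202 203 202 202 160 104  92  92  94  93  93  91
 130 190 206 203 203 204 15
[... 448 characters left out ...]
 158 146 135 144
 154 157 152 139 140 145 143 143 145 145 145]
214 [171 194 184 125  68  80  90  90  88  99 118 141 165 183 192 168 152 171
 180 184 179 156 143 144 144 144 146 146 147]
218 [152 186 196 154  97  85  88  87  98 123 153 176 198 211 210 171 157 178
 194 203 202 190 161 145 145 145 144 145 144]
222 [136 145 145 152 171 179 187 194 163 143 167 191 212 221 216 175 161 184
 205 219 219 204 157 137 145 145 145 146 146]
226 [177 178 177 177 176 176 176 174 174 153 153 181 200 212 215 194 162 171
 194 209 216 210 187 173 171 171 172 172 171]
230 [176 176 177 177 176 176 178 177 177 179 180 180 180 180 180 180 180 181
 178 177 174 174 173 174 175 175 175 176 175]
orange 263 311 150 232
```

The coil is at the predicted spot (rows 206–228) and the leg enters at the crown, near row 192. One last numeric check will confirm that the release did not lift the clip.

Run:
```python
from m import *
s=status.read_state();O=np.array([453.3,55.3,0]);t=np.linspace(0,2*np.pi,60)
for z in(113,115,117,120,125):
    P=[proj("wrist",O+N*(-9+12*np.cos(k))+[0,0,z+12*np.sin(k)],s)[1] for k in t];print(z,min(P),max(P), end=' | ')
    Q=np.array([proj("scene",O+N*(-9+12*np.cos(k))+[0,0,z+12*np.sin(k)],s) for k in t]);print("scene",Q.min(0),Q.max(0))
a=cv2.imread("pics/s8.png");h=cv2.cvtColor(a,cv2.COLOR_BGR2HSV)
print(h[184:216,250:270,1])
```

```text
113 193.94486189895744 223.72334448379758 | scene [253.0643 199.6292] [261.413  208.4058]
115 194.449568867383 224.47278095331438 | scene [253.0524 198.9615] [261.4126 207.7564]
117 194.96253315268936 225.23448887886764 | scene [253.0406 198.292 ] [261.4122 207.1052]
120 195.74790982187776 226.40072389781028 | scene [253.0226 197.2843] [261.4116 206.125 ]
125 197.1011435295672 228.4102345111832 | scene [252.9926 195.5955] [261.4106 204.4823]
[[111 110 117 118 120 104  91  80  78  74  76  72  73  77  79  87  89  95
   89  91]
 [113 104 114 111 116 109 102  83  79  78  78  81  80  84  86  87  92  96
  100  97]
 [119 114 115 124 124 122 101 100  87  84  84  84  85  88  89  95  97  96
   99  94]
 [112 114 126 121 128 124 109 103 106  96  91  90  92  95  96  96 102  98
   99  99]
 [119 116 126 109 111 110 117 122 107 109  99  88  88  96 100 102 103 104
  104 105]
 [ 92  99 124 109 101 114 131 122 107 106 111  89  90  92  98 101 104 103
  104 104]
 [109 110 115  96 102  97 111 110 112 133 122  92  91  96  97 102 103 106
  105 103]
 [135 111  97 110 109 108 112 112 124 116 111 100  98  98  
[... 1366 characters left out ...]
  63  62
   91 100]
 [255 255 216 157  14  13 142 111  13  15  86 101  98  93  95  85  77  53
   52  66]
 [242 175 106  31   5  13 126  87  12  33  96 104 101  93  94  98  98  84
   63  60]
 [116  36  23   6   6  11  28  27   8  26  81 103 106 101  97  95  95  95
   95  80]
 [ 33   8  10   3  10  11   9  10  11  12  52  99 102 101 103 101  96  95
   92  96]
 [  5   8  12  11  13  11   8   9  11  10  22  92 102 104 102 103  99  94
   95  93]
 [  4   8  11  10  10  10   7   8  12   9  15  85 105 108 104 103 103 101
  101  93]
 [  8  15   4   9  10   8  10  11   9  11  12  64 102 109 107 105 105 103
  105  98]
 [ 13  17  10   9  10  11   9  12   7  10   8  37  79 106 103 109 107 106
  108 105]]
```

The wrist rows fit the coil about 10–11 mm beside the axle centre. The scene edge should be checked with the coil's 12 mm thickness included, and against a keeper edge as reference.

Run:
```python
from m import *
s=status.read_state();O=np.array([453.3,55.3,0]);t=np.linspace(0,2*np.pi,90)
for z in(113,115,117,120,123):
  for n0 in(-10,-12):
    P=[proj("wrist",O+N*(n0+12*np.cos(k))+[0,0,z+12*np.sin(k)],s)[1] for k in t]
    Q=np.array([proj("scene",O+X*dx+N*(n0+12*np.cos(k))+[0,0,z+12*np.sin(k)],s) for k in t for dx in(-4,4)]);print(z,n0,"wrist max %.1f"%max(P),"scene",Q.min(0),Q.max(0))
# reference: keeper disc rim (front face x=38, back x=46, r=38) in the scene view; and axle end
Q=np.array([proj("scene",O+X*x+N*38*np.cos(k)+[0,0,80+38*np.sin(k)]) for k in t for x in(38,46)]);print("disc pred",Q.min(0),Q.max(0))
a=cv2.imread("pics/s8.png");h=cv2.cvtColor(a,cv2.COLOR_BGR2HSV)
m=cv2.inRange(h,(5,200,80),(16,255,255));m[:,:225]=0;m[:,275:]=0;m[:170]=0;m[245:]=0
ys,xs=np.nonzero(m);print("disc seen",xs.min(),ys.min(),xs.max(),ys.max())
```

```text
113 -10 wrist max 224.9 scene [252.4316 198.5985] [262.7625 209.1415]
113 -12 wrist max 227.3 scene [253.1335 198.2824] [263.4506 208.8167]
115 -10 wrist max 225.7 scene [252.4189 197.9317] [262.764  208.4919]
115 -12 wrist max 228.1 scene [253.1217 197.6158] [263.453  208.1673]
117 -10 wrist max 226.5 scene [252.4062 197.2631] [262.7655 207.8406]
117 -12 wrist max 228.9 scene [253.11   196.9472] [263.4554 207.5161]
120 -10 wrist max 227.6 scene [252.387  196.2562] [262.7677 206.8602]
120 -12 wrist max 230.1 scene [253.0923 195.9406] [263.459 206.536]Traceback (most recent call last):
  File "<stdin>", line 6, in <module>
  File "h.py", line 21, in proj
    p=cams.camera_params(name);K=np.array(p["K"])
ValueError: time passes only in moves, steps and waits
```

The cameras put the coil about 115–117 mm up, allowing for the scene camera's earlier +2.7 mm reading, and home is 113–117. A light touch on the coil's top with the shut fingers will settle it.

Call:
move_arm --plan '[[[-0.6,-1.9,-15],[-4,1.3,0],0.0],[[0,0,-15],[-4,1.3,0],0.0],[[0,0,-15],[0,0,0],0.0],[[0,0,-10],[0,0,0],0.0],[[0,0,-5],[0,0,0],0.0],[[0,0,-1.5],[0,0,0],0.0],[[0,0,-1.5],[0,0,0],0.0],[[0,0,-1.2],[0,0,0],0.0]]'

```text
clock: 26.38
eef_pos: [451.9, 45.2, 133.9]
tool_rot: [3.14, -0.001, 1.26]
force: [0.7, 0.1, -1.2]
width: 0.1
gripper_force: 0.0
```

Call:
move_arm --plan '[[[0,0,-1.2],[0,0,0],0.0],[[0,0,-1.2],[0,0,0],0.0]]'

```text
clock: 26.62
eef_pos: [451.7, 45.3, 131.3]
tool_rot: [3.141, -0.001, 1.26]
force: [0.2, -0.5, -0.3]
width: -0.0
gripper_force: 0.0
```

Call:
move_arm --plan '[[[0,0,-1],[0,0,0],0.0]]'

```text
clock: 26.75
eef_pos: [451.6, 45.4, 130.2]
tool_rot: [3.141, -0.001, 1.26]
force: [-0.2, -0.2, 0.2]
width: 0.1
gripper_force: 0.0
```

Call:
move_arm --plan '[[[0,0,-0.8],[0,0,0],0.0]]'

```text
clock: 26.88
eef_pos: [451.6, 45.3, 129.4]
tool_rot: [3.141, -0.001, 1.26]
force: [0.1, -1.0, 0.6]
width: -0.3
gripper_force: 0.0
```

Call:
move_arm --plan '[[[0,0,-0.8],[0,0,0],0.0]]'

```text
clock: 27.0
eef_pos: [451.6, 45.3, 128.6]
tool_rot: [3.141, -0.001, 1.26]
force: [-0.6, 0.3, 0.5]
width: 0.3
gripper_force: 0.0
```

Call:
move_arm --plan '[[[0,0,-0.8],[0,0,0],0.0]]'

```text
clock: 27.12
eef_pos: [451.6, 45.3, 127.8]
tool_rot: [3.141, -0.001, 1.26]
force: [-0.8, 0.0, -0.5]
width: 0.2
gripper_force: 0.0
```

No contact down to 127.8 mm means the coil centre is below 115.8 mm, within the home range. Withdrawing and handing in.

Call:
move_arm --plan '[[[0,0,5],[0,0,0],0.0],[[0,0,15],[0,0,0],0.0],[[0,0,25],[0,0,0],0.0],[[0,0,30],[0,0,0],0.0],[[0,0,0],[0,0,0],0.0],[[0,0,0],[0,0,0],0.0]]'

```text
clock: 27.88
eef_pos: [451.2, 45.5, 202.6]
tool_rot: [3.142, -0.001, 1.26]
force: [0.9, -0.1, 0.4]
width: 0.1
gripper_force: 0.0
```

```bash
python3 -c "
from cell import ctrl
print(ctrl.finish_job())"
```

```text
the job is handed in; nothing more can be done
None
```

The job is handed in at about 28 s: the keeper is home against the roll and the R-clip is pushed through the upright cross-hole to its stop at about 11 N, its bent leg having snapped round by feel (push force fell, then rose); the hand-in call returned no verdict.

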